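# Swap dust cap and bayonet collar, find the keyway, hold the collar home

## Task

Let the black dust cap on the round mount and the brass collar on the wooden stand change places: the cap ends standing on the stand over its peg, the collar on the mount's spindle. Turn the collar on the spindle until its hidden keyways drop over the cross-pin, push it down against the spring until it is fully home on the mount's seat, and finish while still holding it pressed down there (a colleague will then set the locking screw). Leave the glue bottle, the tin and the red polishing bar where they are.

Things in the scene. Friction and masses are not known exactly. Their poses are not given: they have to be found in the camera images.
- collar: Loose brass collar: knurled ring, 50 mm outside, 25 mm through bore, 36 mm high, about 0.2 kg; origin at the centre of its underside, z up. Starts over the stand's peg, underside on the stand's top. In its underside, invisible from above, a pair of keyways 9.5 mm wide, 14 mm deep, run from the bore along its own +x and -x. Looks the same all round.
- dust_cap: Loose black dust cap, a knurled round cap 52 mm outside, 58 mm high, open below (42 mm inside, 52 mm deep), about 0.08 kg; origin at the centre of its open lower rim, z up. Starts the right way up over the mount's spindle, rim on the seat, hiding the spindle.
- mount: Fixed grey round mount, foot 84 mm across, with a flat round seat 60 mm across, 15 mm above the bench; origin at the centre of its underside on the bench, z up. On its axis stands a steel spindle with a cross-pin. The pin's direction is new each time and not given by the mount's yaw. The bench midway between mount and stand is clear; things may be set down there for a while.
- spindle_tip (a point): Top of the steel spindle at rest, 45 mm above the seat. Spindle 20 mm thick, coned tip, with a 6 mm cross-pin reaching 17 mm from the axis on both sides; the pin's top is 20 mm above the seat at rest. The spindle cannot turn; it sinks up to 8 mm on a spring (5 N to start, 10 N at the bottom).
- seat (a point): Centre of the mount's seat, top face. A collar not lined up rides on the pin, at least 12 mm above the seat. Turned to within about 0.1 rad of the pin (every half turn) while pressed, the pin springs up into its keyways and the push is felt to drop; let go, it then rides 6 mm above the seat. About 9 N press it home, underside on the seat; released, it springs up.
- stand: Fixed pale wooden storage stand, 85 x 85 mm, its flat top 15 mm above the bench, with an upright peg 18 mm thick and 28 mm high in the middle of the top; origin at the centre of its underside on the bench, z up.
- glue_bottle: Loose brown glue bottle with a black nozzle, 47 mm thick, 124 mm high, upright; origin at the centre of its underside. Leave alone.
- button_tin: Loose round grey tin, 67 mm across, 61 mm high, upright; origin at the centre of its underside. Leave alone.
- compound_bar: Loose red bar of polishing compound, 36 x 83 x 32 mm, lying; origin at the centre of its underside. Leave alone.

How it is judged (in metres and radians):
On the way:
1. the dust cap stands on the stand over the peg, let go (horizontal distance between dust_cap and stand below 0.014 m and z of dust_cap in the frame of stand between 0.011 and 0.019 m and angle between dust_cap's own z axis and vertical below 0.06 rad and contact force between dust_cap and the fingers below 0.1 N), for 0.2 s.
At the end, for the whole second after the job is handed in: The dust cap stands free and upright on the stand's top, within 14 mm of the peg's axis; the collar is keyed on the spindle, level, centred within 4 mm, its underside within about 2 mm of the mount's seat, still, and still held there by the gripper's fingers (all of step 1 and contact force between dust_cap and the arm below 0.1 N and horizontal distance between collar and mount below 0.004 m and z of collar in the frame of mount below 0.0172 m and angle between collar's own z axis and vertical below 0.06 rad and contact force between collar and the fingers above 1 N and linear speed of collar below 0.02 m/s and angular speed of collar below 0.2 rad/s); the arm keeps its last pose, push and grip.
It fails at once if the glue bottle is moved more than 25 mm or tipped (distance of glue_bottle from where it was at the start of the episode above 0.025 m or angle between glue_bottle's own z axis and vertical above 0.35 rad).
It fails at once if the button tin is moved more than 25 mm or tipped (distance of button_tin from where it was at the start of the episode above 0.025 m or angle between button_tin's own z axis and vertical above 0.35 rad).
It fails at once if the compound bar is moved more than 25 mm or tipped (distance of compound_bar from where it was at the start of the episode above 0.025 m or angle between compound_bar's own z axis and vertical above 0.35 rad).
It also fails if it takes over 72 s, if anything falls off the work surface, if the arm or the gripper's body presses on something with over 40 N, if the wrist force passes 120 N, or if a joint passes its speed limit or range.

## Robot

A 6-joint arm with a two-finger parallel gripper is mounted at the origin on a cart in front of the work surface, level with it; the furniture and walls round the work are solid. World frame = base frame: x ahead of the robot, y to its left, z up, the work surface at z = 0. Lengths are in mm, angles in rad, forces in N, time in s.
With the tool pointing down it reaches from about 250 to 775 mm from the base axis. Payload 8.9 kg.
Tool frame: the origin (TCP) lies midway between the tips of the shut fingers; the grasp point (between the pads) lies 19 mm behind it; z points along the fingers, y is the line along which they close (so a half turn about z gives the same grasp; the last joint's range is limited). The gripper opens to 85 mm and grips with 20 to 120 N. Pads are 22 mm wide; open, the fingers measure 114 mm over their backs; the gripper's body (76 mm by 85 mm) begins 54 mm behind the grasp point. The pads swing forward as they close: fully open they stand 13 mm farther back than shut.
Start: joints at [1.189, 0.291, -0.153, 1.127, 0, 1.431], TCP at [126.215, 509.601, 231.305] pointing down, gripper open.
Joint ranges: [-2.52, 2.52], [-0.91, 1.74], [-1.3, 1.37], [-1.96, 2.02], [-1.52, 1.47], [-3.14, 3.14]. Speed limits (rad/s): [2.22, 2.22, 2.79, 3.14, 3.14, 3.14].

## Interface

Orientations are given as a unit quaternion [x, y, z, w].
In Python, from workcell import r gives the robot as it stands.
- The arm moves only by the tool apply_moves, never from a script. Its argument "increments" is a list of rows, each a list of 2 entries, a list of its own where there are three numbers: the shift along the tool's x, y, z in a scale on which 1.0 is 75 cm, then the turn, a rotation vector about the tool's x, y, z in normalised numbers (1 is 180 degrees). In form: [[[dx, dy, dz], [ax, ay, az]], ...]. A call has 1 to 12 rows; each row is the pose to reach, as a shift and turn from the pose commanded when the call began, along the tool's axes at that moment; what a row does not reach only later rows make up. A row lasts 1/12 s, in which the tool goes at most 41.7 mm and 7.16 degrees, less where a joint would pass 70% of its speed; a pose out of reach is approached as far as the arm can. Shift and turn numbers lie between -1 and 1, and a call with a number outside is refused. A call with a gripper value outside its range is refused whole. "jaw" is the closure, from -1 (fully open) to 1 (shut), set as the call begins (left out, the last holds). The fingers move at their own pace and stop on an object; "force" is the grip in N (left out, the last holds). Time passes only in rows, so rows that repeat a pose let the fingers close. It gives the time, the measured TCP pose, the force, the opening and the grip force at its end, in the units of the state.
- r.observe(): the state, without advancing time (a new reading comes with each control period).
- r.snapshot(name): name is "scene" or "top" or "wrist"; returns (picture, depth): 420x560x3 uint8, red, green, blue; 420x560 float32, mm along the optical axis (not along the pixel's ray), 0 where there is no reading.
- r.camera_model(name): a dict with "fx", "fy", "cx", "cy" (pixels), "R" (3x3) and "t" (3): a world point X has camera coordinates R X + t; the wrist camera has in their place "tool_from_camera" (4x4, takes a point from camera to tool coordinates, whose origin is the TCP and whose axes are the flange's). Camera axes: x right, y down, z forward; pixel columns grow to the right and rows downward; lengths in mm; the calibration is good to about 2 mm. A picture is of the moment at which its call begins: read the wrist's pose just before it. camera_model takes no time and is no camera call.
- r.job_done(): hands the job in; it is judged then, once.
Trained networks look in the newest picture that a camera, given by its name, has taken for a name from the list of things; names that differ only in an ending like _2 or _b are one class to them, and where a whole thing is asked for, a point or a joint stands for the part that bears it (a point fixed in the world has none). Each returns a list of dicts, best first, with "confidence" (0 to 1); they miss things now and then, are a little off and sometimes report something else, mostly with a low value. They report only what shows in the picture. A call takes as long as a camera call.
- r.trace(camera, query): "region" (420x560 bool, what is visible of it) and "box" ([left, top, right, bottom] in pixels, round what is visible of it).
The state is a dict: "clock": time; "q": joint angles; "joint_velocities": joint speeds; "effort": joint torques, N m; "eef_pos": TCP position; "ee_rot": TCP orientation; "contact_force": force on the tool from outside, world axes, zero at the start; "torque": the same for the moment, N m; "opening": finger opening in mm; "grasp_force": force on a finger pad.
Only numpy, scipy, OpenCV 4.12 (cv2) and the standard library are available. Lean on these libraries where they do the work, as an engineer would, in place of code of your own. Each camera call takes 0.05 s, during which the arm holds its last target. There are 200 camera calls.

## Working session

There is one attempt and no reset: what is moved stays moved. The work goes in short steps, Python scripts to look and compute and a tool call to move; the robot and the scene stay as the last step left them, time stands still between calls to the robot, and variables do not carry over. Pictures are saved under pics/ and viewed, at most 10 in all, crops included, and the job is handed in when it is done.

Besides the shell and the picture viewer there is one more tool, called after "Call:" as name(argument=value, ...), one argument or row to a line, values as JSON. apply_moves: Moves the arm, as the interface text tells. Its arguments: {"type":"object","properties":{"increments":{"type":"array"},"jaw":{"type":"number"},"force":{"type":"number"}},"required":["increments"]}

```bash
mkdir -p pics; ls; cat > h.py <<'E'
import numpy as np, cv2
from workcell import r
from scipy.spatial.transform import Rotation as Ro
def cloud(name, depth, region=None, obs=None):
    c=r.camera_model(name); m=depth>0
    if region is not None: m&=region
    v,u=np.nonzero(m); d=depth[v,u]
    P=np.stack([(u-c['cx'])/c['fx']*d,(v-c['cy'])/c['fy']*d,d],1)
    if 'R' in c: return (P-np.array(c['t']))@np.array(c['R'])
    T=np.array(c['tool_from_camera']); P=P@T[:3,:3].T+T[:3,3]
    return Ro.from_quat(obs['ee_rot']).apply(P)+obs['eef_pos']
def save(n,p): cv2.imwrite('pics/'+n+'.png',cv2.cvtColor(p,cv2.COLOR_RGB2BGR))
E
cat > a.py <<'E'
from h import *
o=r.observe(); print(o)
for cam in ['top','scene']:
    p,d=r.snapshot(cam); save(cam+'0',p)
    for n in ['collar','dust_cap','mount','stand','glue_bottle','button_tin','compound_bar']:
        for t in r.trace(cam,n)[:2]:
            P=cloud(cam,d,t['region'])
            if len(P)<10: continue
            z=np.percentile(P[:,2],95); Q=P[P[:,2]>z-4]
            print(cam,n,round(t['confidence'],2),np.round(t['box']),'zmax',z.round(1),'top ctr',((Q.min(0)+Q.max(0))/2).round(1),'ext',np.ptp(Q,axis=0).round(1),'med',np.median(P,0).round(1))
E
python3 a.py; python3 -c "
import cv2,numpy as np
cv2.imwrite('pics/both.png',cv2.resize(np.vstack([cv2.imread('pics/top0.png')]),None,fx=1.4,fy=1.4))"
```

```text
pics
{'clock': 0.0, 'q': array([ 1.18867908e+00,  2.91233317e-01, -1.54121511e-01,  1.12668142e+00,
       -3.48656927e-05,  1.43150812e+00]), 'joint_velocities': array([ 0.00078134, -0.00144949,  0.00160068, -0.00059239,  0.00079914,
       -0.00109863]), 'effort': array([ 7.03542901e-04, -5.37141752e+01,  3.31370687e+01,  1.58224296e-02,
       -3.47171554e-04,  1.31040701e-05]), 'eef_pos': array([126.07674198, 509.19723159, 230.7584896 ]), 'ee_rot': array([ 1.21116402e-01,  9.92638118e-01, -6.03503893e-04, -1.42956714e-04]), 'contact_force': array([ 0.36533081,  0.22243166, -0.1402783 ]), 'torque': array([-0.04613885,  0.02513599, -0.03214296]), 'grasp_force': 0.0, 'opening': 85.5041191397675}
top collar 0.61 [199. 232. 228. 264.] zmax 52.7 top ctr [500.4 233.4  52.2] ext [49.1 47.1  7. ] med [499.4 231.4  49.9]
top collar 0.19 [327. 295. 370. 320.] zmax 34.1 top ctr [387.9 -32.8  33.2] ext [38.3 81.4  6.3] med [388.1 -33.4  30.8]
top dust_cap 0.6 [365. 238. 398. 266.] zmax 75.2 top ctr [498.6 -96.6  74.9] ext [48.  50.2  7.4] med [497.9 -92.3  72.3]
top dust_cap 0.17 [356. 231. 3
[... 1263 characters left out ...]
74.2  34.9 112.7] ext [11.8 15.  18.8] med [659.9  41.5  56.9]
scene stand 0.84 [179. 256. 244. 296.] zmax 16.3 top ctr [483.4 233.8  27.7] ext [ 90.2 112.   30.7] med [476.1 243.8  14.1]
scene glue_bottle 0.74 [260. 142. 284. 198.] zmax 106.0 top ctr [674.2  34.9 112.1] ext [11.8 15.  19.9] med [659.4  41.4  55.4]
scene glue_bottle 0.55 [346. 246. 396. 284.] zmax 32.5 top ctr [384.6 -31.4  31.4] ext [40.9 82.3  5.6] med [376.2 -26.6  29.9]
scene button_tin 0.74 [143. 190. 184. 233.] zmax 58.3 top ctr [659.5 273.6  58.3] ext [70.7 66.1  8. ] med [643.8 274.8  37.2]
scene compound_bar 0.98 [348. 249. 397. 281.] zmax 32.5 top ctr [384.6 -31.4  31.4] ext [40.9 82.3  5.7] med [376.3 -27.6  29.7]
```

View pics/both.png

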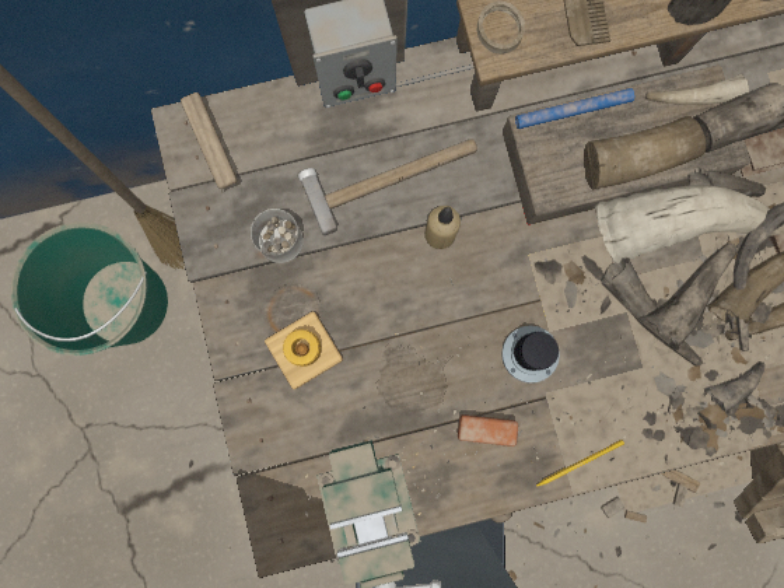

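```bash
cat >> h.py <<'E'
def inc(x,y,z,yaw=None,base=None,j6=1.43):
    """row for TCP target (mm), tool y at world angle yaw, tool straight down; base=(pos,quat) else measured"""
    o=r.observe(); p,q=base or (o['eef_pos'],o['ee_rot']); R=Ro.from_quat(q)
    if yaw is None: yaw=np.arctan2(y,x)+np.pi/2-j6
    Y=np.array([np.cos(yaw),np.sin(yaw),0]); Z=np.array([0,0,-1.]); M=Ro.from_matrix(np.stack([np.cross(Y,Z),Y,Z],1))
    print('row',(R.inv().apply(np.array([x,y,z])-p)/10).round(2).tolist(),(R.inv()*M).as_rotvec(degrees=True).round(2).tolist())
E
python3 -c "
from h import *
c=r.camera_model('wrist');print(np.array(c['tool_from_camera']).round(3),c['fx'])
inc(498,233,190)"
```

```text
[[ 1.00000e-03 -9.55000e-01 -2.96000e-01  7.61350e+01]
 [ 1.00000e+00  1.00000e-03  0.00000e+00 -3.12000e-01]
 [-0.00000e+00 -2.96000e-01  9.55000e-01 -1.42363e+02]
 [ 0.00000e+00  0.00000e+00  0.00000e+00  1.00000e+00]] 375.4554501645141
row [-42.74, -17.91, 4.13] [0.0, -0.0, 42.95]
```

The manual's scale: shifts go in shares of 75 cm and turns go in shares of 180 degrees. Converting my numbers, -42.7 cm / 75 = -0.5693, -41 cm / 75 = -0.5467, 43 degrees / 180 = 0.2389.

Call:
apply_moves(
  increments=[
    [[-0.0667,-0.0267,0.0067],[0,0,0.0278]],
    [[-0.12,-0.0493,0.012],[0,0,0.05]],
    [[-0.1733,-0.0733,0.0173],[0,0,0.0722]],
    [[-0.2267,-0.096,0.0227],[0,0,0.0944]],
    [[-0.28,-0.1187,0.028],[0,0,0.1222]],
    [[-0.3333,-0.14,0.0333],[0,0,0.1444]],
    [[-0.3867,-0.1627,0.0387],[0,0,0.1667]],
    [[-0.44,-0.1853,0.044],[0,0,0.1889]],
    [[-0.4933,-0.2067,0.0493],[0,0,0.2111]],
    [[-0.5467,-0.2293,0.0533],[0,0,0.2333]],
    [[-0.5693,-0.2387,0.0547],[0,0,0.2389]],
    [[-0.5693,-0.2387,0.0547],[0,0,0.2389]],
  ],
)

```text
clock: 1.8
eef_pos: [502.3, 229.4, 189.7]
ee_rot: [0.479, 0.878, 0.0, 0.001]
contact_force: [-1.4, -1.1, -0.9]
opening: 85.0
grasp_force: 0.0
```

```bash
cat > w.py <<'E'
import sys
from h import *
from scipy.optimize import least_squares
def circ(Q):
    f=lambda p:np.hypot(Q[:,0]-p[0],Q[:,1]-p[1])-p[2]
    return least_squares(f,[*np.median(Q[:,:2],0),25],loss='soft_l1').x
def look(n,cam='wrist',png=None):
    o=r.observe(); p,d=r.snapshot(cam)
    if png: save(png,p)
    for t in r.trace(cam,n)[:1]:
        P=cloud(cam,d,t['region'],o); z=np.percentile(P[:,2],90); Q=P[abs(P[:,2]-z)<3]
        hull=cv2.convexHull(Q[:,:2].astype(np.float32))[:,0]
        print(n,round(t['confidence'],2),'box',np.round(t['box']),'z',z.round(1),'hull circ',circ(hull).round(1),'mid',((Q.min(0)+Q.max(0))/2).round(1),'ext',np.ptp(Q,axis=0).round(1))
    return o,p,d
if __name__=='__main__':
    o,_,_=look(sys.argv[1],png=sys.argv[2]); print(o['clock'],o['eef_pos'].round(1),o['q'].round(3))
E
python3 w.py collar w1; python3 -c "
from h import *
inc(498.5,233,22)"
```

```text
collar 0.67 box [241. 149. 306. 217.] z 51.4 hull circ [498.7 233.7  24.5] mid [498.7 233.6  50.6] ext [49.1 48.9  4.3]
1.8 [502.3 229.4 189.7] [ 0.297  0.367 -0.156  1.046 -0.002  1.296]
row [0.13, 0.04, 16.78] [-0.03, -0.01, -0.2]
```

Converted, 17.5 cm / 75 = 0.2333, 0.15 cm / 75 = 0.002.

Call:
apply_moves(
  increments=[
    [[0.002,0.0013,0.04],[0,0,0]],
    [[0.002,0.0013,0.0933],[0,0,0]],
    [[0.002,0.0013,0.1467],[0,0,0]],
    [[0.002,0.0013,0.1867],[0,0,0]],
    [[0.002,0.0013,0.2133],[0,0,0]],
    [[0.002,0.0013,0.2293],[0,0,0]],
    [[0.002,0.0013,0.2333],[0,0,0]],
    [[0.002,0.0013,0.2333],[0,0,0]],
  ],
  jaw=-1,
)

```text
clock: 2.57
eef_pos: [496.2, 235.7, 14.9]
ee_rot: [0.476, 0.88, -0.001, -0.001]
contact_force: [-0.6, -0.0, -0.4]
opening: 85.7
grasp_force: 0.0
```

Call:
apply_moves(
  increments=[
    [[0,0,0],[0,0,0]],
    [[0,0,0],[0,0,0]],
    [[0,0,0],[0,0,0]],
    [[0,0,0],[0,0,0]],
    [[0,0,0],[0,0,0]],
    [[0,0,0],[0,0,0]],
  ],
  jaw=1,
  force=50,
)

```text
clock: 3.07
eef_pos: [498.5, 235.5, 16.8]
ee_rot: [0.476, 0.879, 0.001, 0.001]
contact_force: [-1.4, 0.3, 8.0]
opening: 48.6
grasp_force: 51.2
```

```bash
python3 -c "
from h import *
o=r.observe();print(o['clock'],o['eef_pos'],o['opening'],o['grasp_force'],o['contact_force'])"
```

```text
3.0667 [498.46962335 235.48771638  16.80964358] 48.5643707445479 51.215257490985096 [-1.43719734  0.2822595   8.04077962]
```

Converted, -0.8 cm / 75 = -0.0107, -0.4 cm / 75 = -0.0053.

Call:
apply_moves(
  increments=[
    [[0,0,0],[0,0,0]],
    [[0,0,0],[0,0,0]],
    [[0,0,-0.0053],[0,0,0]],
    [[0,0,-0.0107],[0,0,0]],
    [[0,0,-0.0107],[0,0,0]],
  ],
  jaw=-0.5,
)

```text
clock: 3.48
eef_pos: [498.2, 235.2, 24.3]
ee_rot: [0.477, 0.879, 0.0, 0.0]
contact_force: [0.9, -0.4, 0.1]
opening: 63.8
grasp_force: 0.0
```

Call:
apply_moves(
  increments=[
    [[0,0,0],[0,0,0]],
    [[0,0,0],[0,0,0]],
    [[0,0,0],[0,0,0]],
    [[0,0,0],[0,0,0]],
    [[0,0,0],[0,0,0]],
  ],
  jaw=1,
  force=50,
)

```text
clock: 3.9
eef_pos: [498.0, 235.1, 24.0]
ee_rot: [0.476, 0.879, 0.0, 0.0]
contact_force: [-2.7, -0.6, 9.4]
opening: 48.2
grasp_force: 50.8
```

```bash
python3 -c "
from h import *
o=r.observe();print(o['clock'],o['eef_pos'],o['opening'],o['grasp_force'],o['contact_force'])
x,y,z=o['eef_pos']
inc(x,y,100)
inc(498,70,100);inc(498,70,z-14);"
```

```text
3.9 [498.01431628 235.09118505  23.97115609] 48.20536246479983 50.826909199822694 [-2.69646622 -0.63007972  9.36577943]
row [-0.0, 0.01, -7.6] [0.04, 0.02, -0.24]
row [-13.83, -9.01, -7.61] [0.05, 0.01, 17.03]
row [-13.83, -9.02, 1.4] [0.05, 0.01, 17.03]
```

Converted, -13.8 cm / 75 = -0.184, 1.4 cm / 75 = 0.0187, 17 degrees / 180 = 0.0944.

Call:
apply_moves(
  increments=[
    [[0,0,-0.0267],[0,0,0]],
    [[0,0,-0.06],[0,0,0]],
    [[0,0,-0.0867],[0,0,0]],
    [[-0.0267,-0.0173,-0.1],[0,0,0.0111]],
    [[-0.0667,-0.0427,-0.1],[0,0,0.0333]],
    [[-0.1067,-0.0693,-0.1],[0,0,0.0556]],
    [[-0.1467,-0.096,-0.0933],[0,0,0.0778]],
    [[-0.1733,-0.1133,-0.0667],[0,0,0.0944]],
    [[-0.184,-0.12,-0.04],[0,0,0.0944]],
    [[-0.184,-0.12,-0.0067],[0,0,0.0944]],
    [[-0.184,-0.12,0.0107],[0,0,0.0944]],
    [[-0.184,-0.12,0.0187],[0,0,0.0944]],
  ],
)

```text
clock: 4.9
eef_pos: [495.7, 69.7, 8.1]
ee_rot: [0.601, 0.799, -0.001, -0.001]
contact_force: [-23.7, -3.3, 71.3]
opening: 48.5
grasp_force: 60.7
```

Call:
apply_moves(
  increments=[
    [[0,0,0],[0,0,0]],
    [[0,0,0],[0,0,0]],
    [[0,0,0],[0,0,0]],
  ],
)

```text
clock: 5.15
eef_pos: [497.8, 70.4, 9.5]
ee_rot: [0.601, 0.799, 0.0, 0.0]
contact_force: [0.7, 0.2, -1.4]
opening: 48.7
grasp_force: 52.6
```

Converted, -14 cm / 75 = -0.1867, -12 cm / 75 = -0.16.

Call:
apply_moves(
  increments=[
    [[0,0,0],[0,0,0]],
    [[0,0,0],[0,0,0]],
    [[0,0,-0.0133],[0,0,0]],
    [[0,0,-0.0533],[0,0,0]],
    [[0,0,-0.1067],[0,0,0]],
    [[0,0,-0.16],[0,0,0]],
    [[0,0,-0.1867],[0,0,0]],
    [[0,0,-0.1867],[0,0,0]],
    [[0,0,-0.1867],[0,0,0]],
  ],
  jaw=-1,
)

```text
clock: 5.9
eef_pos: [498.7, 70.3, 151.4]
ee_rot: [0.601, 0.799, 0.001, 0.002]
contact_force: [-0.3, 0.1, -0.6]
opening: 85.4
grasp_force: 0.0
```

```bash
python3 w.py collar w2; python3 -c "
from h import *
o=r.observe();print(o['eef_pos'])
inc(498,-95,160,j6=1.3)"
```

```text
collar 0.94 box [237. 164. 307. 238.] z 36.3 hull circ [497.7  68.3  24.5] mid [497.6  68.1  35.6] ext [49.3 49.3  4.6]
5.9 [498.7  70.3 151.4] [-0.005  0.309 -0.349  0.908 -0.     1.285]
[497.14248586  70.27548001 149.16532798]
row [-15.9, -4.5, -1.08] [-0.03, -0.01, 11.38]
```

View pics/w2.png

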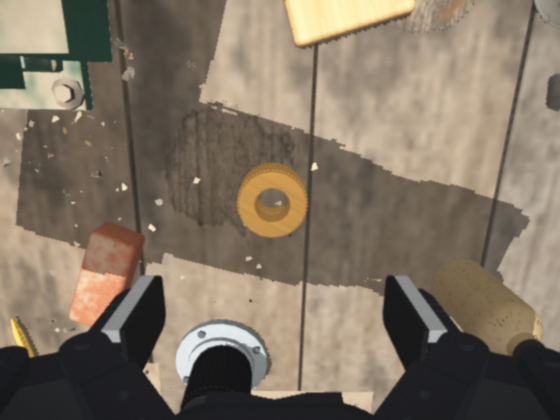

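Converted, -15.9 cm / 75 = -0.212, -4.5 cm / 75 = -0.06, 11.4 degrees / 180 = 0.0633.

Call:
apply_moves(
  increments=[
    [[-0.0267,-0.008,-0.004],[0,0,0.0083]],
    [[-0.0667,-0.0187,-0.0093],[0,0,0.0222]],
    [[-0.1067,-0.0307,-0.0133],[0,0,0.0333]],
    [[-0.1467,-0.0413,-0.0133],[0,0,0.0444]],
    [[-0.1867,-0.0533,-0.0133],[0,0,0.0611]],
    [[-0.2067,-0.0587,-0.0133],[0,0,0.0633]],
    [[-0.212,-0.06,-0.0133],[0,0,0.0633]],
    [[-0.212,-0.06,-0.0133],[0,0,0.0633]],
    [[-0.212,-0.06,-0.0133],[0,0,0.0633]],
  ],
)

```text
clock: 6.75
eef_pos: [497.8, -94.3, 158.5]
ee_rot: [0.678, 0.735, -0.0, -0.001]
contact_force: [0.5, 0.8, 0.2]
opening: 85.3
grasp_force: 0.0
```

```bash
python3 w.py dust_cap w3; python3 -c "
from h import *
from w import look
o=r.observe();print(o['eef_pos'])
_,p,d=look('stand','top')
t=r.trace('top','stand')[0]
P=cloud('top',d); Q=P[(P[:,2]>35)&(P[:,2]<60)&(np.hypot(P[:,0]-498,P[:,1]-233)<30)]
print('peg',len(Q),((Q.min(0)+Q.max(0))/2).round(1),np.ptp(Q,axis=0).round(1))
inc(498,-96,45,j6=1.3)"
```

```text
dust_cap 0.75 box [239. 164. 318. 260.] z 73.4 hull circ [498.9 -96.6  25.6] mid [498.9 -96.9  72.7] ext [51.1 51.6  4.5]
6.75 [497.8 -94.3 158.5] [-0.332  0.312 -0.324  0.936  0.     1.157]
[498.1034131  -93.8055071  158.90358892]
stand 0.57 box [190. 222. 241. 278.] z 17.1 hull circ [497.4 235.1  50.7] mid [497.3 233.9  16.8] ext [105.6 105.8   5.5]
peg 59 [498.1 233.4  40.6] [16.  16.3 10.9]
row [-0.19, -0.05, 11.42] [-0.01, -0.01, 0.17]
```

Converted, 12 cm / 75 = 0.16, 0.05 cm / 75 = 0.0007.

Call:
apply_moves(
  increments=[
    [[-0.004,0.0007,0.0333],[0,0,0]],
    [[-0.004,0.0007,0.08],[0,0,0]],
    [[-0.004,0.0007,0.12],[0,0,0]],
    [[-0.004,0.0007,0.1467],[0,0,0]],
    [[-0.004,0.0007,0.16],[0,0,0]],
    [[-0.004,0.0007,0.16],[0,0,0]],
    [[-0.004,0.0007,0.16],[0,0,0]],
  ],
)

```text
clock: 7.58
eef_pos: [499.4, -97.7, 39.7]
ee_rot: [0.677, 0.736, -0.0, -0.0]
contact_force: [0.2, 1.1, 0.2]
opening: 85.5
grasp_force: 0.0
```

Call:
apply_moves(
  increments=[
    [[0,0,0],[0,0,0]],
    [[0,0,0],[0,0,0]],
    [[0,0,0],[0,0,0]],
    [[0,0,0],[0,0,0]],
    [[0,0,0],[0,0,0]],
  ],
  jaw=1,
  force=30,
)

```text
clock: 8.0
eef_pos: [500.1, -98.3, 40.7]
ee_rot: [0.678, 0.735, 0.0, 0.001]
contact_force: [-0.6, 1.1, 8.8]
opening: 51.7
grasp_force: 29.9
```

Converted, -12 cm / 75 = -0.16, -11 cm / 75 = -0.1467.

Call:
apply_moves(
  increments=[
    [[0,0,-0.0133],[0,0,0]],
    [[0,0,-0.04],[0,0,0]],
    [[0,0,-0.08],[0,0,0]],
    [[0,0,-0.12],[0,0,0]],
    [[0,0,-0.1467],[0,0,0]],
    [[0,0,-0.16],[0,0,0]],
    [[0,0,-0.16],[0,0,0]],
  ],
)

```text
clock: 8.58
eef_pos: [500.7, -98.5, 162.0]
ee_rot: [0.678, 0.735, 0.001, 0.002]
contact_force: [0.2, 0.1, -1.6]
opening: 51.6
grasp_force: 32.0
```

```bash
python3 -c "
from h import *
o=r.observe();print(o['eef_pos'],o['opening'],o['grasp_force'],o['contact_force'],o['clock'])
p,d=r.snapshot('wrist');save('w4',p)
inc(498,233.5,160,j6=1.3)
# pin / spindle from the wrist cloud and top
P=cloud('top',r.snapshot('top')[1]);Q=P[(P[:,2]>22)&(P[:,2]<75)&(np.hypot(P[:,0]-498,P[:,1]+97)<40)]
print(len(Q),np.median(Q,0) if len(Q) else 0)
"
```

```text
[500.66592902 -98.46555514 161.96938432] 51.56268132718389 32.00202852487564 [ 0.21039468  0.11988993 -1.63155156] 8.5833
row [33.07, 2.54, -0.01] [0.09, 0.08, -35.95]
45 [496.80226983 -90.41613254  36.0858147 ]
```

View pics/w4.png

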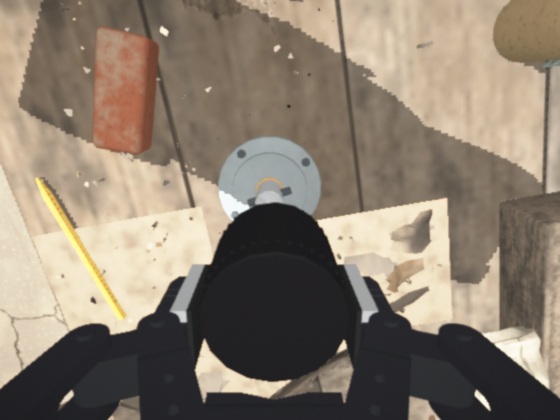

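Converted, 33 cm / 75 = 0.44, 1.5 cm / 75 = 0.02, -36 degrees / 180 = -0.2.

Call:
apply_moves(
  increments=[
    [[0.02,0.0013,0],[0,0,-0.0111]],
    [[0.06,0.004,0],[0,0,-0.0278]],
    [[0.1067,0.008,0],[0,0,-0.05]],
    [[0.1533,0.012,0],[0,0,-0.0722]],
    [[0.2,0.016,0],[0,0,-0.0944]],
    [[0.2467,0.02,0],[0,0,-0.1167]],
    [[0.2933,0.0227,0],[0,0,-0.1389]],
    [[0.34,0.0267,0],[0,0,-0.1611]],
    [[0.3867,0.0307,0],[0,0,-0.1833]],
    [[0.42,0.0333,0],[0,0,-0.1944]],
    [[0.436,0.0333,0],[0,0,-0.2]],
    [[0.44,0.0333,0],[0,0,-0.2]],
  ],
)

```text
clock: 9.68
eef_pos: [495.9, 234.5, 157.6]
ee_rot: [0.416, 0.909, -0.001, -0.001]
contact_force: [-0.5, 0.0, -0.2]
opening: 51.4
grasp_force: 32.0
```

Converted, 11.6 cm / 75 = 0.1547, 11.4 cm / 75 = 0.152.

Call:
apply_moves(
  increments=[
    [[0,0,0.02],[0,0,0]],
    [[0,0,0.0533],[0,0,0]],
    [[0,0,0.0867],[0,0,0]],
    [[0,0,0.1133],[0,0,0]],
    [[0,0,0.1333],[0,0,0]],
    [[0,0,0.1467],[0,0,0]],
    [[0,0,0.152],[0,0,0]],
    [[0,0,0.1547],[0,0,0]],
    [[0,0,0.1547],[0,0,0]],
  ],
)

```text
clock: 10.43
eef_pos: [497.3, 232.5, 43.4]
ee_rot: [0.418, 0.909, -0.0, 0.0]
contact_force: [-0.3, -0.6, -0.6]
opening: 51.3
grasp_force: 32.0
```

```bash
python3 -c "
from h import *
o=r.observe();print(o['eef_pos'],o['opening'],o['grasp_force'],o['contact_force'],o['clock'])
inc(498,233.5,41,j6=1.3)"
```

```text
[497.34031363 232.54915962  43.40771649] 51.25014613526738 31.97134019806981 [-0.33010688 -0.64946582 -0.56893347] 10.4333
row [0.03, 0.11, 0.24] [-0.0, 0.01, 0.01]
```

Converted, 0.3 cm / 75 = 0.004, 0.2 cm / 75 = 0.0027.

Call:
apply_moves(
  increments=[
    [[0,0.0013,0.0013],[0,0,0]],
    [[0,0.0013,0.0027],[0,0,0]],
    [[0,0.0013,0.004],[0,0,0]],
    [[0,0.0013,0.004],[0,0,0]],
  ],
)

```text
clock: 10.77
eef_pos: [498.4, 233.9, 40.8]
ee_rot: [0.417, 0.909, 0.0, 0.0]
contact_force: [0.6, 0.6, 0.1]
opening: 51.3
grasp_force: 32.1
```

Converted, -12 cm / 75 = -0.16, -11 cm / 75 = -0.1467.

Call:
apply_moves(
  increments=[
    [[0,0,0],[0,0,0]],
    [[0,0,0],[0,0,0]],
    [[0,0,0],[0,0,0]],
    [[0,0,-0.0133],[0,0,0]],
    [[0,0,-0.0533],[0,0,0]],
    [[0,0,-0.1067],[0,0,0]],
    [[0,0,-0.1467],[0,0,0]],
    [[0,0,-0.16],[0,0,0]],
    [[0,0,-0.16],[0,0,0]],
  ],
  jaw=-1,
)

```text
clock: 11.52
eef_pos: [499.8, 234.3, 164.0]
ee_rot: [0.417, 0.909, 0.002, 0.002]
contact_force: [-0.5, 1.2, -0.4]
opening: 84.9
grasp_force: 0.0
```

```bash
python3 w.py dust_cap w5; python3 -c "
from h import *
o=r.observe();print(o['eef_pos'])
inc(498,-95,160,j6=1.3);inc(497.6,68.2,150,j6=1.3)"
```

```text
dust_cap 0.66 box [231. 157. 312. 248.] z 73.4 hull circ [496.6 234.9  25.6] mid [496.6 235.1  72.7] ext [51.1 51.2  4.6]
11.5167 [499.8 234.3 164. ] [ 0.306  0.383 -0.204  0.979 -0.     1.166]
[497.79838199 233.62912938 160.37695076]
row [-24.93, -21.41, 0.03] [0.02, 0.0, 35.97]
row [-12.53, -10.8, 1.04] [0.02, 0.0, 17.37]
```

Converted, -24.9 cm / 75 = -0.332, -1.3 cm / 75 = -0.0173, 36 degrees / 180 = 0.2.

Call:
apply_moves(
  increments=[
    [[-0.02,-0.0173,0],[0,0,0.0111]],
    [[-0.0533,-0.0453,0],[0,0,0.0333]],
    [[-0.0893,-0.076,0],[0,0,0.0556]],
    [[-0.1253,-0.1067,0],[0,0,0.0778]],
    [[-0.16,-0.1373,0],[0,0,0.1]],
    [[-0.196,-0.168,0],[0,0,0.1222]],
    [[-0.232,-0.1987,0],[0,0,0.1444]],
    [[-0.2667,-0.2293,0],[0,0,0.1667]],
    [[-0.3013,-0.2587,0],[0,0,0.1889]],
    [[-0.3253,-0.2787,0],[0,0,0.2]],
    [[-0.332,-0.2853,0],[0,0,0.2]],
    [[-0.332,-0.2853,0],[0,0,0.2]],
  ],
)

```text
clock: 12.62
eef_pos: [496.9, -95.9, 158.9]
ee_rot: [0.678, 0.735, -0.001, -0.001]
contact_force: [-0.3, 0.7, 0.1]
opening: 85.4
grasp_force: 0.0
```

Call:
apply_moves(
  increments=[
    [[0,0,0],[0,0,0]],
    [[0,0,0],[0,0,0]],
  ],
)

```text
clock: 12.78
eef_pos: [497.4, -93.4, 159.7]
ee_rot: [0.677, 0.736, -0.0, -0.001]
contact_force: [0.0, 0.4, -0.1]
opening: 85.7
grasp_force: 0.0
```

```bash
python3 -c "
from w import *
o,p,d=look('mount',png='w6');print(o['clock'],o['eef_pos'])
for t in r.trace('wrist','spindle_tip')[:2]: print('tip',t['confidence'],t['box'])
P=cloud('wrist',d,None,o); P=P[np.hypot(P[:,0]-498,P[:,1]+96)<48]
for a,b in [(54,64),(40,54),(22,40),(13,17),(5,12)]:
    Q=P[(P[:,2]>a)&(P[:,2]<b)]
    if len(Q)>4: print(a,b,len(Q),((Q.min(0)+Q.max(0))/2).round(1),np.ptp(Q,axis=0).round(1),'mean',Q.mean(0).round(1))
Q=P[(P[:,2]>12)&(P[:,2]<18)]; h=cv2.convexHull(Q[:,:2].astype(np.float32))[:,0]; print('seat',circ(h))
Q=P[(P[:,2]>2)&(P[:,2]<12)]
if len(Q)>10: h=cv2.convexHull(Q[:,:2].astype(np.float32))[:,0]; print('foot',circ(h),np.median(Q[:,2]))
cv2.imwrite('pics/w6c.png',cv2.resize(cv2.cvtColor(p[130:270,200:340],cv2.COLOR_RGB2BGR),None,fx=4,fy=4,interpolation=cv2.INTER_CUBIC))
inc(497.6,68.2,150,j6=1.3)
"
```

```text
mount 0.89 box [224. 145. 323. 245.] z 15.2 hull circ [496.8 -98.   29.9] mid [496.6 -97.9  14.6] ext [59.5 59.3  4.8]
12.7833 [497.41501606 -93.35389119 159.66222828]
tip 0.79 [223.4, 143.7, 325.7, 243.7]
54 64 401 [496.7 -97.7  57.7] [16.6 16.9  7.2] mean [496.8 -97.   57.3]
40 54 295 [496.8 -97.9  47. ] [19.5 19.7 14. ] mean [496.3 -93.7  50.1]
22 40 281 [496.4 -97.4  31. ] [32.2 18.8 17.9] mean [496.8 -93.5  32.5]
13 17 3161 [496.6 -97.9  15. ] [59.5 59.3  4. ] mean [496.5 -94.8  14.7]
5 12 3742 [496.9 -98.2   8.5] [82.8 84.   6.8] mean [496.4 -93.6   8.5]
seat [496.5669337  -97.7882849   30.10205684]
foot [497.30267468 -98.10019782  41.99585377] 8.390640816780035
row [16.11, 1.33, 1.02] [-0.01, -0.02, -18.52]
```

View pics/w6c.png

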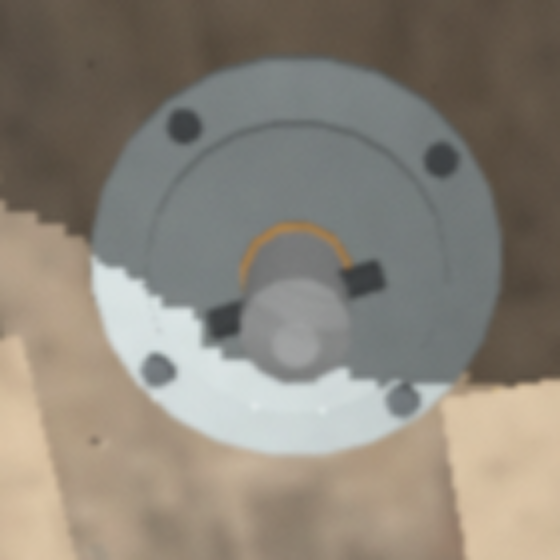

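Converted, 16.1 cm / 75 = 0.2147, 1.3 cm / 75 = 0.0173, -18.5 degrees / 180 = -0.1028.

Call:
apply_moves(
  increments=[
    [[0.02,0.0013,0.0013],[0,0,-0.0111]],
    [[0.06,0.004,0.004],[0,0,-0.0278]],
    [[0.1067,0.008,0.0067],[0,0,-0.05]],
    [[0.1533,0.012,0.0093],[0,0,-0.0722]],
    [[0.1933,0.016,0.012],[0,0,-0.0944]],
    [[0.2107,0.0173,0.0133],[0,0,-0.1028]],
    [[0.2147,0.0173,0.0133],[0,0,-0.1028]],
    [[0.2147,0.0173,0.0133],[0,0,-0.1028]],
    [[0.2147,0.0173,0.0133],[0,0,-0.1028]],
    [[0.2147,0.0173,0.0133],[0,0,-0.1028]],
  ],
)

```text
clock: 13.77
eef_pos: [497.9, 66.1, 150.4]
ee_rot: [0.551, 0.834, -0.0, 0.0]
contact_force: [-0.1, 0.4, 1.1]
opening: 85.2
grasp_force: 0.0
```

```bash
python3 w.py collar w7; python3 -c "
from h import *
o=r.observe();print(o['eef_pos'])
inc(497.6,68.2,9,j6=1.3)"
```

```text
collar 0.64 box [240. 158. 311. 233.] z 36.3 hull circ [497.5  68.2  24.6] mid [496.9  68.3  35.7] ext [49.6 49.   4.6]
13.7667 [497.9  66.1 150.4] [-0.014  0.311 -0.351  0.909 -0.     1.154]
[497.88797014  65.95504881 150.39129491]
row [0.22, 0.06, 14.14] [0.01, 0.01, -0.23]
```

Converted, 14.2 cm / 75 = 0.1893, 13.8 cm / 75 = 0.184.

Call:
apply_moves(
  increments=[
    [[0.0027,0.0007,0.0333],[0,0,0]],
    [[0.0027,0.0007,0.08],[0,0,0]],
    [[0.0027,0.0007,0.12],[0,0,0]],
    [[0.0027,0.0007,0.1533],[0,0,0]],
    [[0.0027,0.0007,0.1733],[0,0,0]],
    [[0.0027,0.0007,0.184],[0,0,0]],
    [[0.0027,0.0007,0.1893],[0,0,0]],
    [[0.0027,0.0007,0.1893],[0,0,0]],
    [[0.0027,0.0007,0.1893],[0,0,0]],
  ],
)

```text
clock: 14.62
eef_pos: [498.2, 68.6, 9.1]
ee_rot: [0.551, 0.835, 0.0, 0.001]
contact_force: [0.0, 0.1, -0.9]
opening: 85.5
grasp_force: 0.0
```

Call:
apply_moves(
  increments=[
    [[0,0,0],[0,0,0]],
    [[0,0,0],[0,0,0]],
    [[0,0,0],[0,0,0]],
    [[0,0,0],[0,0,0]],
    [[0,0,0],[0,0,0]],
    [[0,0,0],[0,0,0]],
    [[0,0,0],[0,0,0]],
  ],
  jaw=1,
  force=50,
)

```text
clock: 15.2
eef_pos: [498.0, 68.9, 9.3]
ee_rot: [0.551, 0.835, 0.0, 0.001]
contact_force: [-0.7, -0.3, 9.6]
opening: 47.7
grasp_force: 51.1
```

Converted, -9 cm / 75 = -0.12, -8 cm / 75 = -0.1067.

Call:
apply_moves(
  increments=[
    [[0,0,-0.0133],[0,0,0]],
    [[0,0,-0.04],[0,0,0]],
    [[0,0,-0.08],[0,0,0]],
    [[0,0,-0.1067],[0,0,0]],
    [[0,0,-0.12],[0,0,0]],
    [[0,0,-0.12],[0,0,0]],
    [[0,0,-0.12],[0,0,0]],
    [[0,0,-0.12],[0,0,0]],
  ],
)

```text
clock: 15.87
eef_pos: [496.5, 68.9, 97.2]
ee_rot: [0.551, 0.835, -0.0, -0.001]
contact_force: [0.3, 0.5, -2.6]
opening: 47.9
grasp_force: 52.6
```

```bash
cat > held.py <<'E'
from w import *
o,p,d=look('collar',png='w8');print(o['clock'],o['eef_pos'].round(1),o['opening'],o['grasp_force'],o['contact_force'].round(1))
P=cloud('wrist',d,None,o)-o['eef_pos']; R=Ro.from_quat(o['ee_rot'])
Q=R.inv().apply(P); Q=Q[(np.hypot(Q[:,0],Q[:,1])<27.5)]
zt=np.percentile(Q[:,2],5); T=Q[abs(Q[:,2]-zt)<3]; print('held top z(tool)',zt.round(1),'circ',circ(cv2.convexHull(T[:,:2].astype(np.float32))[:,0]).round(1),'ext',np.ptp(T,axis=0).round(1),(T.max(0)+T.min(0))/2)
inc(496.8,-97.8,float(o['eef_pos'][2]),j6=1.3)
E
python3 held.py
```

```text
collar 0.97 box [207. 221. 341. 374.] z 124.0 hull circ [496.3  68.   24.9] mid [496.6  68.5 123.4] ext [50.  50.7  4.8]
15.8667 [496.5  68.9  97.2] 47.875044053197904 52.57948835729621 [ 0.3  0.5 -2.6]
held top z(tool) -82.8 circ [39.6  0.  31.1] ext [ 8.4 44.2  6. ] [ 1.42327566e+01 -6.18448196e-02 -8.27772502e+01]
row [-15.34, -6.52, -0.02] [-0.13, -0.03, 18.81]
```

View pics/w8.png

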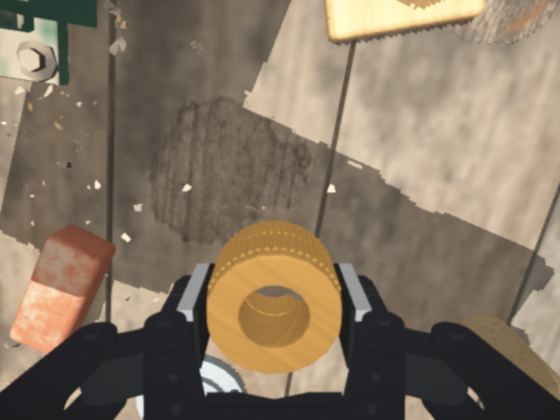

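Converted, -15.3 cm / 75 = -0.204, -14.8 cm / 75 = -0.1973, 18.8 degrees / 180 = 0.1044.

Call:
apply_moves(
  increments=[
    [[-0.0173,-0.008,0],[0,0,0.0111]],
    [[-0.0573,-0.024,0],[0,0,0.0278]],
    [[-0.1,-0.0427,0],[0,0,0.05]],
    [[-0.1427,-0.06,0],[0,0,0.0722]],
    [[-0.18,-0.076,0],[0,0,0.0944]],
    [[-0.1973,-0.084,0],[0,0,0.1044]],
    [[-0.204,-0.0867,0],[0,0,0.1044]],
    [[-0.204,-0.0867,0],[0,0,0.1044]],
    [[-0.204,-0.0867,0],[0,0,0.1044]],
    [[-0.204,-0.0867,0],[0,0,0.1044]],
  ],
)

```text
clock: 16.8
eef_pos: [497.6, -96.2, 97.9]
ee_rot: [0.679, 0.734, -0.0, -0.001]
contact_force: [-0.0, -1.1, -3.4]
opening: 48.0
grasp_force: 52.5
```

```bash
sed -i 's/w8/w9/' held.py; python3 held.py; python3 -c "
from w import *
o,p,d=look('mount','top')
P=cloud('top',d); P=P[np.hypot(P[:,0]-497,P[:,1]+97)<60]
o,p,d=look('mount','scene')
o,p,d=look('mount')
o,p,d=look('collar','scene'); look('collar','top')
o=r.observe();print(o['eef_pos']);inc(496.8,-97.8,64.3,yaw=None,j6=1.3)"
```

```text
collar 0.96 box [206. 222. 343. 372.] z 124.8 hull circ [496.9 -96.9  24.7] mid [496.9 -96.9 124.1] ext [48.5 49.7  4.6]
16.8 [497.6 -96.2  97.9] 48.019477105553776 52.4911982472986 [-0.  -1.1 -3.4]
held top z(tool) -82.8 circ [40.1  0.1 31.8] ext [ 8.6 44.8  6. ] [ 14.03674883  -0.21712093 -82.82015347]
row [-0.15, -0.11, 0.02] [-0.02, -0.02, 0.12]
mount 0.72 box [358. 234. 388. 274.] z 15.8 hull circ [498.9 -97.4  29.4] mid [501.3 -87.9  15.7] ext [63.2 38.3  5.7]
mount 0.92 box [208. 152. 335. 247.] z 15.2 hull circ [497.1 -97.3  29.9] mid [496.8 -90.   15.1] ext [59.8 43.9  5.6]
collar 0.65 box [374. 237. 388. 264.] z 126.3 hull circ [497.8 -96.4  22.7] mid [495.9 -82.7 126. ] ext [41.4 18.   5.3]
[497.88822045 -97.33514483  98.30816774]
row [-0.04, -0.11, 3.4] [-0.0, -0.0, 0.01]
```

View pics/w9.png

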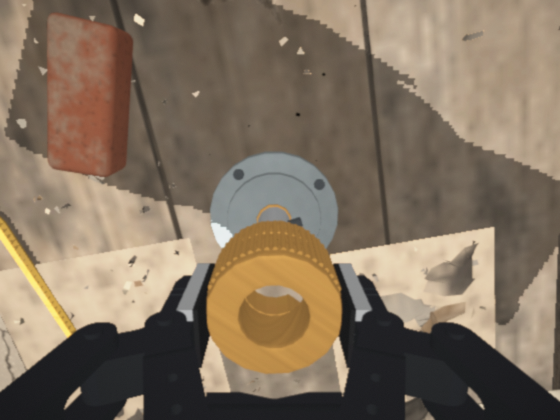

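Converted, 4.3 cm / 75 = 0.0573, -0.05 cm / 75 = -0.0007.

Call:
apply_moves(
  increments=[
    [[0,-0.0007,0.0133],[0,0,0]],
    [[0,-0.0007,0.0267],[0,0,0]],
    [[0,-0.0007,0.0347],[0,0,0]],
    [[0,-0.0007,0.0387],[0,0,0]],
    [[0,-0.0007,0.0427],[0,0,0]],
    [[0,-0.0007,0.0467],[0,0,0]],
    [[0,-0.0007,0.0507],[0,0,0]],
    [[0,-0.0007,0.0547],[0,0,0]],
    [[0,-0.0007,0.0573],[0,0,0]],
    [[0,-0.0007,0.0573],[0,0,0]],
    [[0,-0.0007,0.0573],[0,0,0]],
  ],
)

```text
clock: 18.32
eef_pos: [497.4, -97.4, 55.3]
ee_rot: [0.68, 0.734, -0.0, -0.0]
contact_force: [0.5, -0.3, -1.8]
opening: 48.1
grasp_force: 52.6
```

```bash
cat > s.py <<'E'
from h import *
o=r.observe();print(o['clock'],o['eef_pos'].round(1),o['opening'],o['grasp_force'],o['contact_force'].round(1),o['torque'].round(2),o['q'].round(2))
E
python3 s.py
```

```text
18.3167 [497.4 -97.4  55.3] 48.068309893380984 52.55626885802485 [ 0.5 -0.3 -1.8] [-0.02 -0.07 -0.02] [-0.34  0.43 -0.46  0.68 -0.    1.16]
```

Converted, 1.55 cm / 75 = 0.0207, 1.45 cm / 75 = 0.0193.

Call:
apply_moves(
  increments=[
    [[0,0,0.004],[0,0,0]],
    [[0,0,0.008],[0,0,0]],
    [[0,0,0.012],[0,0,0]],
    [[0,0,0.0147],[0,0,0]],
    [[0,0,0.0173],[0,0,0]],
    [[0,0,0.0193],[0,0,0]],
    [[0,0,0.0207],[0,0,0]],
    [[0,0,0.0207],[0,0,0]],
    [[0,0,0.0207],[0,0,0]],
  ],
)

```text
clock: 19.07
eef_pos: [497.3, -97.4, 40.0]
ee_rot: [0.68, 0.734, -0.0, -0.0]
contact_force: [-2.1, 0.6, 5.2]
opening: 47.6
grasp_force: 53.3
```

Converted, -27 degrees / 180 = -0.15.

Call:
apply_moves(
  increments=[
    [[0,0,0],[0,0,-0.0167]],
    [[0,0,0],[0,0,-0.0333]],
    [[0,0,0],[0,0,-0.05]],
    [[0,0,0],[0,0,-0.0667]],
    [[0,0,0],[0,0,-0.0833]],
    [[0,0,0],[0,0,-0.1]],
    [[0,0,0],[0,0,-0.1167]],
    [[0,0,0],[0,0,-0.1333]],
    [[0,0,0],[0,0,-0.1444]],
    [[0,0,0],[0,0,-0.15]],
    [[0,0,0],[0,0,-0.15]],
  ],
)

```text
clock: 19.98
eef_pos: [498.1, -97.6, 40.3]
ee_rot: [0.489, 0.872, 0.0, 0.001]
contact_force: [-0.2, 0.1, 5.2]
opening: 47.8
grasp_force: 53.3
```

Converted, -27 degrees / 180 = -0.15.

Call:
apply_moves(
  increments=[
    [[0,0,0],[0,0,-0.0167]],
    [[0,0,0],[0,0,-0.0333]],
    [[0,0,0],[0,0,-0.05]],
    [[0,0,0],[0,0,-0.0667]],
    [[0,0,0],[0,0,-0.0833]],
    [[0,0,0],[0,0,-0.1]],
    [[0,0,0],[0,0,-0.1167]],
    [[0,0,0],[0,0,-0.1333]],
    [[0,0,0],[0,0,-0.1444]],
    [[0,0,0],[0,0,-0.15]],
    [[0,0,0],[0,0,-0.15]],
  ],
)

```text
clock: 20.9
eef_pos: [497.4, -97.4, 39.6]
ee_rot: [0.272, 0.962, -0.0, -0.0]
contact_force: [-0.0, 0.1, -2.4]
opening: 48.4
grasp_force: 52.6
```

```bash
python3 s.py
```

```text
20.9 [497.4 -97.4  39.6] 48.41849600287344 52.58811553765554 [-0.   0.1 -2.4] [-0.02 -0.03 -0.01] [-0.34  0.45 -0.48  0.64 -0.    0.21]
```

Converted, 0.8 cm / 75 = 0.0107, 0.6 cm / 75 = 0.008.

Call:
apply_moves(
  increments=[
    [[0,0,0.0027],[0,0,0]],
    [[0,0,0.0053],[0,0,0]],
    [[0,0,0.008],[0,0,0]],
    [[0,0,0.0107],[0,0,0]],
    [[0,0,0.0107],[0,0,0]],
    [[0,0,0.0107],[0,0,0]],
  ],
)

```text
clock: 21.4
eef_pos: [497.3, -97.3, 31.6]
ee_rot: [0.272, 0.962, 0.0, -0.0]
contact_force: [0.6, -0.0, -1.6]
opening: 47.9
grasp_force: 52.6
```

```bash
python3 s.py
```

```text
21.4 [497.3 -97.3  31.6] 47.866341388588204 52.559019550681114 [ 0.6 -0.  -1.6] [0.05 0.01 0.  ] [-0.34  0.46 -0.48  0.62  0.    0.21]
```

Keyed (underside now below 12 mm, no force). Press home: 7.3 mm more, plus a little.

Converted, 0.8 cm / 75 = 0.0107, 0.78 cm / 75 = 0.0104.

Call:
apply_moves(
  increments=[
    [[0,0,0.002],[0,0,0]],
    [[0,0,0.004],[0,0,0]],
    [[0,0,0.006],[0,0,0]],
    [[0,0,0.0073],[0,0,0]],
    [[0,0,0.0087],[0,0,0]],
    [[0,0,0.0096],[0,0,0]],
    [[0,0,0.0104],[0,0,0]],
    [[0,0,0.0107],[0,0,0]],
    [[0,0,0.0107],[0,0,0]],
    [[0,0,0.0107],[0,0,0]],
  ],
)

```text
clock: 22.23
eef_pos: [497.6, -97.5, 24.3]
ee_rot: [0.272, 0.962, -0.0, 0.0]
contact_force: [-1.3, 0.5, 9.1]
opening: 47.9
grasp_force: 53.8
```

```bash
python3 s.py
```

```text
22.2333 [497.6 -97.5  24.3] 47.865967377766694 53.76257348572835 [-1.3  0.5  9.1] [ 0.12  0.47 -0.02] [-0.34  0.48 -0.49  0.6  -0.    0.21]
```

Converted, 0.12 cm / 75 = 0.0016, 0.1 cm / 75 = 0.0013.

Call:
apply_moves(
  increments=[
    [[0,0,0.0007],[0,0,0]],
    [[0,0,0.0013],[0,0,0]],
    [[0,0,0.0016],[0,0,0]],
    [[0,0,0.0016],[0,0,0]],
    [[0,0,0.0016],[0,0,0]],
    [[0,0,0.0016],[0,0,0]],
  ],
)

```text
clock: 22.73
eef_pos: [497.7, -97.5, 24.2]
ee_rot: [0.272, 0.962, -0.0, 0.001]
contact_force: [-7.4, 2.0, 26.7]
opening: 47.5
grasp_force: 55.9
```

```bash
python3 s.py; python3 -c "
from w import *
look('collar',png='w10');look('dust_cap','scene',png='s10');look('dust_cap','top')
for n in ['glue_bottle','button_tin','compound_bar']: look(n,'scene')"; python3 -c "
import cv2;a=cv2.imread('pics/w10.png');b=cv2.imread('pics/s10.png');cv2.imwrite('pics/f.png',cv2.resize(cv2.hconcat([a,b]),(800,300)))"
```

```text
22.7333 [497.7 -97.5  24.2] 47.526246952082595 55.87291067757178 [-7.4  2.  26.7] [ 0.48  1.54 -0.03] [-0.34  0.48 -0.49  0.6  -0.    0.21]
collar 0.77 box [205. 221. 342. 374.] z 51.2 hull circ [497.6 -98.1  24.8] mid [497.7 -98.   50.5] ext [49.8 49.1  4.6]
dust_cap 0.59 box [193. 236. 223. 279.] z 73.3 hull circ [495.1 234.5  25.3] mid [494.9 234.4  72.9] ext [52.5 48.9  4.9]
dust_cap 0.94 box [199. 235. 230. 264.] z 74.5 hull circ [497.6 234.3  24.9] mid [498.2 234.2  74.2] ext [49.8 49.7  5.6]
glue_bottle 0.78 box [258. 144. 283. 195.] z 97.7 hull circ [674.2  36.7   8.4] mid [672.   37.3  97.7] ext [14.1 15.2  5.4]
button_tin 0.68 box [146. 190. 180. 234.] z 55.7 hull circ [659.3 273.8  33.3] mid [658.8 273.9  55.7] ext [68.9 64.2  5.9]
```

View pics/f.png

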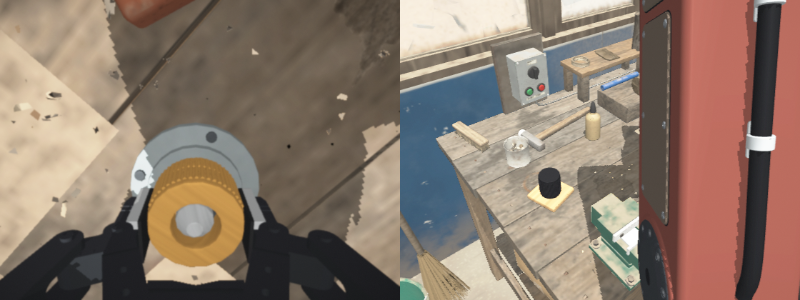

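The collar is held on the seat with its top at 51.2 mm. It pushes back with 27 N and sinks no further, so it is fully home. The cap stands on the stand with its top at about 73 mm.

```bash
python3 -c "
from workcell import r
print(r.job_done())"
```

```text
the job is handed in; nothing more can be done
None
```

The swap is done and handed in at about 23 s: the dust cap stands free on the stand over its peg, about 2 mm off the peg's axis, and the collar is keyed on the spindle, fully home on the seat and still held down; no verdict came back.

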